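# Weigh out the full shaker

## Task

One of the three white shakers on the left is full, the other two are nearly empty and look just the same. Find the full one with the counter balance: set a shaker gently, without pressing hard, down into the nest of its pan and see whether the beam tips. Leave the full shaker standing fully down in the nest with the beam tipped, and stand the two light ones upright in the shallow refill tray; do not knock over a shaker or shove the other things about.

Things in the scene. Friction and masses are not known exactly. Their poses are not given: they have to be found in the camera images.
- shaker_a_mid (a point): centre (half-way up, 42 mm above its foot) of a white shaker with a domed cap, 42 mm across, 84 mm high; z is its axis, up. The lower 60 mm is a plain upright cylinder to grip. The three look alike; one is full (about 0.22 to 0.28 kg), two are nearly empty (about 0.12 to 0.16 kg)
- shaker_b_mid (a point): centre (half-way up, 42 mm above its foot) of a white shaker with a domed cap, 42 mm across, 84 mm high; z is its axis, up. The lower 60 mm is a plain upright cylinder to grip. The three look alike; one is full (about 0.22 to 0.28 kg), two are nearly empty (about 0.12 to 0.16 kg)
- shaker_c_mid (a point): centre (half-way up, 42 mm above its foot) of a white shaker with a domed cap, 42 mm across, 84 mm high; z is its axis, up. The lower 60 mm is a plain upright cylinder to grip. The three look alike; one is full (about 0.22 to 0.28 kg), two are nearly empty (about 0.12 to 0.16 kg)
- balance: grey counter balance, fixed; origin on the table top under its pivot, z up, y along the beam towards the pan, x across it. Base 70 mm (x) by 170 mm (y). The arm at -y carries a steel counterweight, 58 mm across, top 100 mm high; over the pivot stand a pointer and an index plate, 162 mm high
- beam (a joint): beam tilt, rad: 0 = level, pan up on its stop (empty or light load); 0.16 = pan down on its lower stop, 24 mm lower, under a load of over 0.185 kg anywhere on the pan. Settles within 1 s. The pan always stays level; pushing it down by hand or with a held shaker takes a steady 1.8 N or so (less when loaded), 0.01 rad for each 1.5 mm, and it springs back
- pan_mid (a point): middle of the steel pan's top (72 by 150 mm), 150 mm from the pivot along the beam; moves with the pan, 100 mm above the table when up. A plate with a hole, the nest, is clamped on the pan (see plate_mid). A shaker in the nest has its foot at this height; one standing on the plate has it 14 mm higher
- plate_mid (a point): 14 mm above pan_mid: height of the top of the grey nest plate (66 mm across, 100 mm along the beam). Its one round hole, the nest, is 46 mm wide and 14 mm deep, down to the pan. The plate is clamped anywhere along the beam: the nest's centre lies on the beam's line, up to 20 mm from this point either way (not measured; the same throughout the job)
- tray: shallow aluminium refill tray, 240 mm (its x) by 160 mm (its y), fixed; rim 18 mm high, walls and floor 4 mm thick; origin at the centre of its underside, on the table, z up
- bench_scraper: steel bench scraper with a wooden grip, 92x123x16 mm, lying on the folded towel; origin at the centre of its underside; not part of the job
- tape_roll: roll of paper tape lying flat, 98 mm across, 24 mm high; origin at the centre of its underside; not part of the job
- kitchen_timer: white kitchen timer standing on edge, 22x64x62 mm; origin at the centre of its underside; not part of the job
- order_bell: chromed service bell, 85 mm across, 64 mm high, on the folded towel; origin at the centre of its underside; not part of the job
- ramekin: small empty white dip cup, 65 mm across, 37 mm high; origin at the centre of its underside; not part of the job
- sauce_bottle: glass sauce bottle with a screw cap, 41 mm across, 154 mm high; origin at the centre of its underside; not part of the job
There are look-alikes about, which are no part of the job. What is shaped like the part that bears shaker_a_mid but blue is not meant. What is shaped like the part that bears shaker_c_mid but red is not meant.

How it is judged:
At the end, for the whole second after the job is handed in: The beam is tipped (over 0.13 rad) by one shaker that stands fully down in the nest (within 5 mm of the nest's floor), the other two stand upright on the floor of the refill tray, inside its rim, and all three are upright (within 7 degrees), released and at rest (value of joint beam above 0.13 rad and ((z of shaker_a_mid in the frame of balance between 0.112 and 0.1235 m and y of shaker_a_mid in the frame of balance between 0.115 and 0.185 m and x of shaker_a_mid in the frame of balance between -0.02 and 0.02 m and x of shaker_b_mid in the frame of tray between -0.105 and 0.105 m and y of shaker_b_mid in the frame of tray between -0.065 and 0.065 m and z of shaker_b_mid in the frame of tray between 0.038 and 0.056 m and x of shaker_c_mid in the frame of tray between -0.105 and 0.105 m and y of shaker_c_mid in the frame of tray between -0.065 and 0.065 m and z of shaker_c_mid in the frame of tray between 0.038 and 0.056 m) or (z of shaker_b_mid in the frame of balance between 0.112 and 0.1235 m and y of shaker_b_mid in the frame of balance between 0.115 and 0.185 m and x of shaker_b_mid in the frame of balance between -0.02 and 0.02 m and x of shaker_a_mid in the frame of tray between -0.105 and 0.105 m and y of shaker_a_mid in the frame of tray between -0.065 and 0.065 m and z of shaker_a_mid in the frame of tray between 0.038 and 0.056 m and x of shaker_c_mid in the frame of tray between -0.105 and 0.105 m and y of shaker_c_mid in the frame of tray between -0.065 and 0.065 m and z of shaker_c_mid in the frame of tray between 0.038 and 0.056 m) or (z of shaker_c_mid in the frame of balance between 0.112 and 0.1235 m and y of shaker_c_mid in the frame of balance between 0.115 and 0.185 m and x of shaker_c_mid in the frame of balance between -0.02 and 0.02 m and x of shaker_a_mid in the frame of tray between -0.105 and 0.105 m and y of shaker_a_mid in the frame of tray between -0.065 and 0.065 m and z of shaker_a_mid in the frame of tray between 0.038 and 0.056 m and x of shaker_b_mid in the frame of tray between -0.105 and 0.105 m and y of shaker_b_mid in the frame of tray between -0.065 and 0.065 m and z of shaker_b_mid in the frame of tray between 0.038 and 0.056 m)) and linear speed of each of shaker_a, shaker_b, shaker_c below 0.03 m/s and angle between each of shaker_a_mid, shaker_b_mid, shaker_c_mid's own z axis and vertical below 0.12 rad); the robot touches nothing.
It fails at once if a shaker is pushed against the balance, or dropped on it, with more than 20 N (contact force between any of shaker_a, shaker_b, shaker_c and balance above 20 N).
It fails at once if the robot pushes on the balance itself with more than 10 N (contact force between any of the fingers, the arm and balance above 10 N).
It fails at once if a shaker is tipped by more than 40 degrees (angle between any of shaker_a_mid, shaker_b_mid, shaker_c_mid's own z axis and vertical above 0.7 rad).
It fails at once if something that is not part of the job is shoved more than 3 cm (distance of any of bench_scraper, tape_roll, kitchen_timer, order_bell, ramekin, sauce_bottle from where it was at the start of the episode above 0.03 m).
It also fails if it takes over 72 s, if anything falls off the work surface, if the arm or the gripper's body presses on something with over 40 N, if the wrist force passes 120 N, or if a joint passes its speed limit or range.

## Robot

A 6-joint arm with a two-finger parallel gripper is mounted at the origin on a cart in front of the work surface, level with it; the furniture and walls round the work are solid. World frame = base frame: x ahead of the robot, y to its left, z up, the work surface at z = 0. Lengths are in m, angles in rad, forces in N, time in s.
With the tool pointing down it reaches from about 0.25 to 0.775 m from the base axis. Payload 4 kg.
Tool frame: the origin (TCP) lies at the very end of the fingers, on their centre line; the grasp point (between the pads) lies 19 mm behind it; x points along the fingers, y is the direction in which the jaws open and shut, and the axes are right-handed (so a half turn about x gives the same grasp; the last joint's range is limited). The gripper opens to 94 mm and grips with 3 to 60 N. Pads are 16 mm wide; open, the fingers measure 119 mm over their backs; the gripper's body (75 mm by 177 mm) begins 78 mm behind the grasp point.
Start: joints at [-1.339, 0.087, 1.371, -0, 1.684, -0.103], TCP at [0.181, -0.519, 0.185] pointing down, gripper open.
Joint ranges: [-3.1, 3.1], [-0.76, 2.03], [0.27, 2.55], [-1.08, 4.22], [0.17, 2.65], [-2.57, 2.57]. Speed limits (rad/s): [2.79, 2.79, 3.14, 3.14, 3.14, 3.14].

## Interface

Orientations are given as [roll, pitch, yaw] about the fixed x, y, z axes, in that order (R = Rz(yaw) Ry(pitch) Rx(roll)).
In Python, from bench import robot gives the robot as it stands.
- The arm moves only by the tool carry_out, never from a script. Its argument "targets" is a list of rows, each a list of 5 numbers: the closure, from 0 (fully open) to 1 (shut), then the shift along the tool's x, y, z in cm, then the turn about the tool's x in degrees. In form: [[fingers, tx, ty, tz, turn], ...]. A call has 1 to 20 rows; each row shifts and turns the commanded pose from where the row before left it, along the tool's axes as they then stand; what a row does not reach is not made up. A row lasts 1/10 s, in which the tool goes at most 50 mm and 8.59 degrees, less where a joint would pass 70% of its speed; a pose out of reach is approached as far as the arm can. A call is refused whole if a number of a shift passes 5 or a number of a turn 8.59, either way. A call with a gripper value outside its range is refused whole. The fingers move at their own pace and stop on an object; the grip force is fixed at half the most. Time passes only in rows, so rows that do not move let the fingers close. It gives the time, the measured TCP pose, the force and the opening at its end, in the units of the state.
- robot.get_obs(): the state, without advancing time (a new reading comes with each control period).
- robot.snapshot(name): name is "scene" or "top" or "wrist"; returns a dict with "image" (400x640x3 uint8, red, green, blue), "camera_matrix" (3x3 intrinsics, pixels), "pose" (4x4, takes a point from camera to world coordinates). Camera axes: x right, y up, looking along -z (the intrinsics and any distortion apply to the point x, -y, -z); pixel columns grow to the right and rows downward; lengths in m; the calibration is good to about 2 mm. The wrist camera is an equidistant fisheye: a pixel r from the principal point sees the ray r / f radians off the axis. A picture is of the moment at which its call begins. There is no depth.
- robot.close_job(): hands the job in, once; it reports no verdict.
The state is a dict: "time": time; "joint_positions": joint angles; "qvel": joint speeds; "joint_torque": joint torques, N m; "tool_pos": TCP position; "ee_rot": TCP orientation; "wrist_force": force on the tool from outside, world axes, zero at the start; "wrist_torque": the same for the moment, N m; "width": finger opening in m.
Only numpy, scipy, OpenCV 4.12 (cv2) and the standard library are available. Lean on these libraries where they do the work, as an engineer would, in place of code of your own. Each camera call takes 0.05 s, during which the arm holds its last target. There are 200 camera calls.

## Working session

There is one attempt and no reset: what is moved stays moved. The work goes in short steps, Python scripts to look and compute and a tool call to move; the robot and the scene stay as the last step left them, time stands still between calls to the robot, and variables do not carry over. Pictures are saved under pics/ and viewed, about 8 in all and at most 12, crops included, and the job is handed in when it is done.

Besides the shell and the picture viewer there is one more tool, called as name(argument=value, ...), one argument or row to a line, values as JSON. carry_out: Moves the arm, as the interface text tells. Its arguments: {"type":"object","properties":{"targets":{"type":"array","items":{"type":"array","items":{"type":"number"}}}},"required":["targets"]}

```bash
mkdir -p pics; cat > h.py <<'E'
import numpy as np, cv2
from bench import robot
def snap(n,f):
    s=robot.snapshot(n); cv2.imwrite('pics/'+f,s['image'][:,:,::-1]); np.savez('pics/'+f+'.npz',K=s['camera_matrix'],P=s['pose']); return s
def ray(f,u,v):
    d=np.load('pics/'+f+'.npz');K,P=d['K'],d['P']
    x=(u-K[0,2])/K[0,0];y=(v-K[1,2])/K[1,1]
    if f.startswith('w'):
        r=np.hypot(x,y); k=np.tan(r)/r if r>1e-9 else 1; x*=k;y*=k
    return P[:3,3],P[:3,:3]@np.array([x,-y,-1])
def at(f,u,v,z):
    o,d=ray(f,u,v); return o+d*(z-o[2])/d[2]
def px(f,p):
    d=np.load('pics/'+f+'.npz');K,P=d['K'],d['P']
    c=P[:3,:3].T@(np.array(p)-P[:3,3]); x,y=c[0]/-c[2],-c[1]/-c[2]
    if f.startswith('w'):
        r=np.hypot(x,y);k=np.arctan(r)/r;x*=k;y*=k
    return K[0,0]*x+K[0,2],K[1,1]*y+K[1,2]
E
python3 - <<'E'
from h import *
snap('scene','s0.png');snap('top','t0.png')
o=robot.get_obs();print(o)
for f in('s0.png','t0.png'):
    d=np.load('pics/'+f+'.npz');print(d['K'],d['P'].round(3))
E
```

```text
{'time': 0.1, 'joint_positions': array([-1.33910472e+00,  8.79087478e-02,  1.37205105e+00,  2.30823178e-05,
        1.68361011e+00, -1.03100098e-01]), 'qvel': array([-0.00174361, -0.00250359, -0.00323912, -0.00035179,  0.00220404,
       -0.00135507]), 'joint_torque': array([ 1.46011138e-03, -3.41253018e+01, -3.03301299e+01,  7.20018544e-02,
        3.04231653e-02, -1.01259366e-04]), 'tool_pos': array([ 0.18059882, -0.5189547 ,  0.18383257]), 'ee_rot': array([-1.68549819,  1.56881894,  1.79088874]), 'wrist_force': array([ 0.16619438,  0.18923922, -0.22927247]), 'wrist_torque': array([-0.03851467, -0.01756489, -0.01086492]), 'width': 0.09399655298405632}
[[437.67273976   0.         322.14349005]
 [  0.         437.67273976 198.11886222]
 [  0.           0.           1.        ]] [[-0.467  0.42  -0.778 -0.569]
 [-0.884 -0.211  0.417  0.642]
 [ 0.011  0.882  0.47   0.775]
 [ 0.     0.     0.     1.   ]]
[[425.28072051   0.         316.49656329]
 [  0.         425.28072051 202.13395951]
 [  0.           0.           1.        ]] [[ 0.022  0.997 -0.074  0.432]
 [-1.     0.021 -0.011  0.061]
 [-0.01   0.074  0.997  1.512]
 [ 0.     0.     0.     1.   ]]
```

View pics/s0.png

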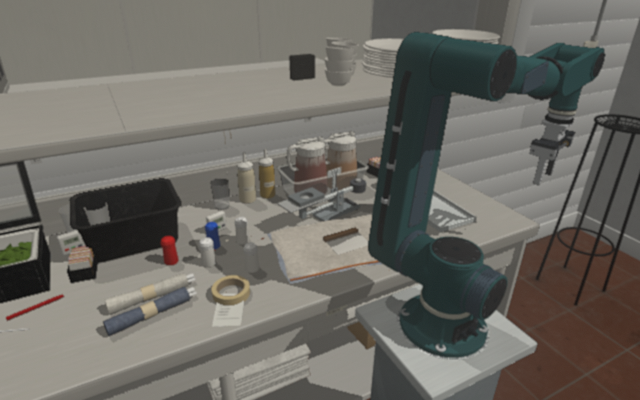

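View pics/t0.png

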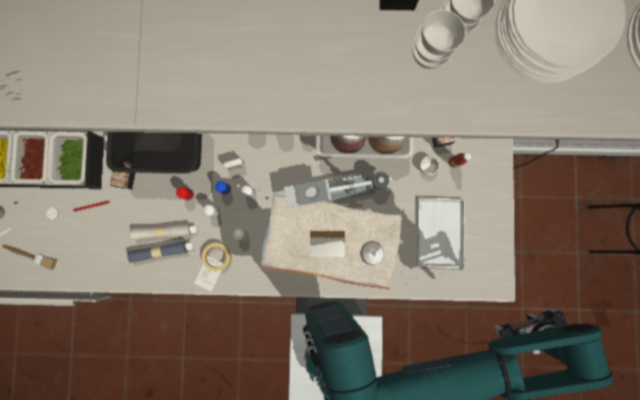

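```bash
python3 - <<'E'
from h import *
t=cv2.imread('pics/t0.png')[130:300,165:475]
s=cv2.imread('pics/s0.png')[140:310,150:480]
a=cv2.resize(t,(780,428),interpolation=cv2.INTER_CUBIC)
cv2.imwrite('pics/t0c.png',np.clip(a*1.3,0,255))
cv2.imwrite('pics/s0c.png',np.clip(1.3*cv2.resize(s,(792,408),interpolation=cv2.INTER_CUBIC),0,255))
for u,v,z in[(247,190,.07),(208,210,.07),(239,234,.07),(312,192,.1),(380,180,.1),(440,232,.018),(417,197,.018),(464,198,.018),(462,269,.018),(416,266,.018),(300,130,.3)]: print(u,v,at('t0.png',u,v,z).round(3))
E
```

```text
247 190 [0.576 0.315 0.07 ]
208 210 [0.505 0.446 0.07 ]
239 234 [0.426 0.337 0.07 ]
312 192 [0.571 0.093 0.1  ]
380 180 [ 0.616 -0.133  0.1  ]
440 232 [ 0.448 -0.356  0.018]
417 197 [ 0.569 -0.275  0.018]
464 198 [ 0.569 -0.44   0.018]
462 269 [ 0.321 -0.432  0.018]
416 266 [ 0.328 -0.273  0.018]
300 130 [0.731 0.127 0.3  ][ WARN:0@0.564] global loadsave.cpp:1063 imwrite_ Unsupported depth image for selected encoder is fallbacked to CV_8U.
```

View pics/t0c.png

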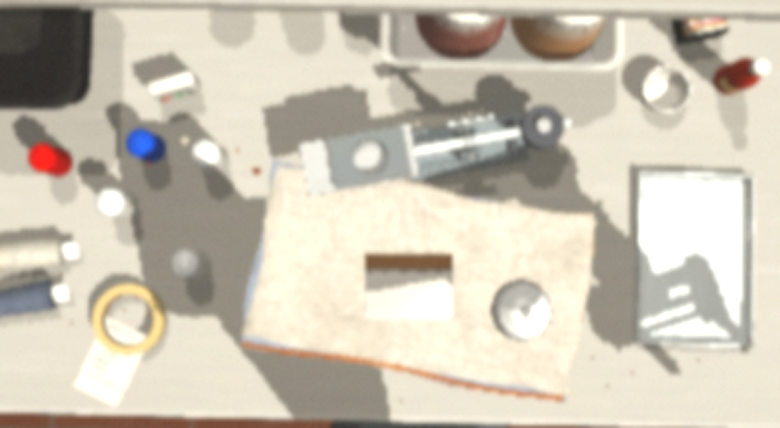

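View pics/s0c.png

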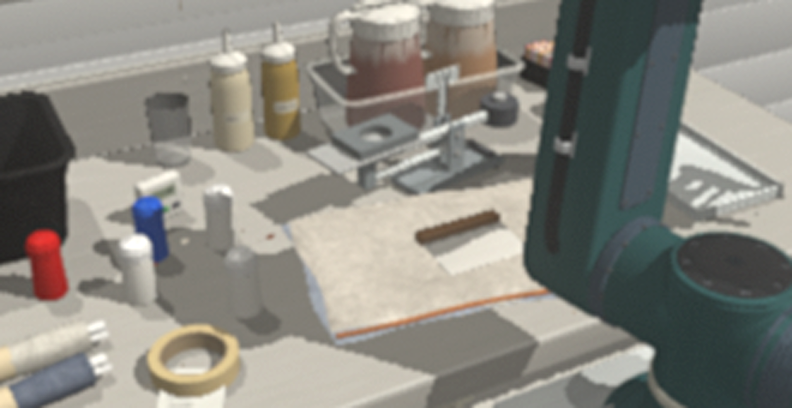

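```bash
cat >> h.py <<'E'
from scipy.spatial.transform import Rotation as Ro
def R(): return Ro.from_euler('xyz',robot.get_obs()['ee_rot']).as_matrix()
def go(p):
    o=robot.get_obs(); d=R().T@(np.array(p)-o['tool_pos'])*100
    print('to',np.round(p,3),'tool cm',d.round(2),'len',np.linalg.norm(d).round(1)); return d
E
python3 - <<'E'
from h import *
print(R().round(3)); go([.5,.09,.3]); snap('wrist','w0.png')
for f in('w0.png',):
    d=np.load('pics/'+f+'.npz');print(d['K'],d['P'].round(3))
E
```

```text
[[-0.     0.329 -0.944]
 [ 0.002 -0.944 -0.329]
 [-1.    -0.002 -0.   ]]
to [0.5  0.09 0.3 ] tool cm [-11.51 -47.04 -50.18] len 69.7
[[309.70691629   0.         315.70406063]
 [  0.         309.70691629 197.59515612]
 [  0.           0.           1.        ]] [[ 0.329  0.906  0.266  0.258]
 [-0.944  0.317  0.09  -0.492]
 [-0.002 -0.281  0.96   0.384]
 [ 0.     0.     0.     1.   ]]
```

carry_out(
  targets=[
    [0,-1.15,0,0,-7.08],
    [0,-1.15,0,0,-7.08],
    [0,-1.15,0,0,-7.08],
    [0,-1.15,0,0,-7.08],
    [0,-1.15,0,0,-7.08],
    [0,-1.15,0,0,-7.08],
    [0,-1.15,0,0,-7.08],
    [0,-1.15,0,0,-7.08],
    [0,-1.15,0,0,-7.08],
    [0,-1.15,0,0,-7.08],
  ],
)

```text
time: 1.15
tool_pos: [0.1807, -0.5193, 0.2999]
ee_rot: [-2.954, 1.57, 1.763]
wrist_force: [0.0, -0.1, -0.3]
width: 0.094
```

carry_out(
  targets=[
    [0,0,1.6,-3.05,0],
    [0,0,1.6,-3.05,0],
    [0,0,1.6,-3.05,0],
    [0,0,1.6,-3.05,0],
    [0,0,1.6,-3.05,0],
    [0,0,1.6,-3.05,0],
    [0,0,1.6,-3.05,0],
    [0,0,1.6,-3.05,0],
    [0,0,1.6,-3.05,0],
    [0,0,1.6,-3.05,0],
    [0,0,1.6,-3.05,0],
    [0,0,1.6,-3.05,0],
    [0,0,1.6,-3.05,0],
    [0,0,1.6,-3.05,0],
    [0,0,1.6,-3.05,0],
    [0,0,1.6,-3.05,0],
    [0,0,1.6,-3.05,0],
    [0,0,1.6,-3.05,0],
    [0,0,1.6,-3.05,0],
    [0,0,1.6,-3.05,0],
  ],
)

```text
time: 3.15
tool_pos: [0.5012, 0.0918, 0.2995]
ee_rot: [-1.073, 1.57, -2.644]
wrist_force: [-0.1, 0.0, 0.8]
width: 0.0938
```

```bash
python3 - <<'E'
from h import *
o=robot.get_obs();print(o['time'],o['tool_pos'],o['joint_positions'],o['wrist_force']);print(R().round(3)); s=snap('wrist','w1.png')
E
```

```text
3.15 [0.50121974 0.09181166 0.2994616 ] [ 7.00529014e-02  3.31799080e-03  1.23271137e+00 -2.75886237e-04
  1.90613545e+00  7.00918256e-02] [-0.07375673  0.00601006  0.84841006]
[[-0.001  1.    -0.   ]
 [-0.    -0.    -1.   ]
 [-1.    -0.001  0.   ]]
```

View pics/w1.png

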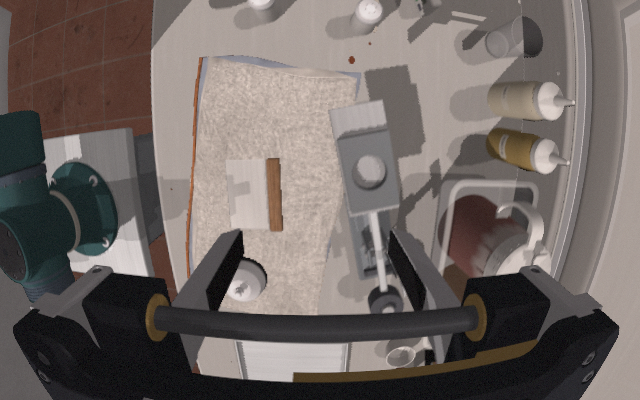

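```bash
python3 - <<'E'
from h import *
i=cv2.imread('pics/w1.png')
cv2.imwrite('pics/w1c.png',cv2.resize(i[90:320,320:430],None,fx=2.6,fy=2.6,interpolation=cv2.INTER_CUBIC))
a=cv2.resize(i[145:200,335:405],(700,550),interpolation=cv2.INTER_CUBIC)
b=cv2.resize(i[90:320,320:430],(263,550),interpolation=cv2.INTER_CUBIC)
cv2.imwrite('pics/w1c.png',np.hstack([b,a[:,100:620]]))
for u,v,z in[(369,171,.114),(385,300,.1),(261,2,.08),(369,10,.08)]:print(at('w1.png',u,v,z).round(3))
E
```

```text
[0.569 0.097 0.114]
[ 0.61  -0.112  0.1  ]
[0.426 0.329 0.08 ]
[0.573 0.317 0.08 ]
```

View pics/w1c.png

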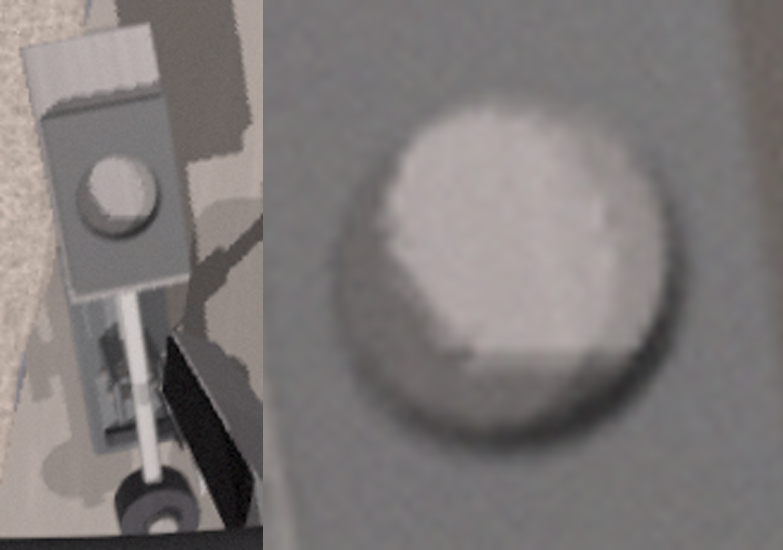

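```bash
python3 - <<'E'
from h import *
print('nest',at('w1.png',369.75,172.25,.114).round(4))
for x,y in[(42,117),(163,92),(190,272),(72,302)]:print(at('w1.png',320+x/2.391,90+y/2.391,.114).round(4))
print('cw',at('w1.png',386.1,304,.1).round(4))
go([.575,.316,.3])
E
```

```text
nest [0.5698 0.0954 0.114 ]
[0.5276 0.1376 0.114 ]
[0.5917 0.1522 0.114 ]
[0.6126 0.0529 0.114 ]
[0.5462 0.0355 0.114 ]
cw [ 0.613  -0.1198  0.1   ]
to [0.575 0.316 0.3  ] tool cm [ -0.1    7.33 -21.98] len 23.2
```

carry_out(
  targets=[
    [0,0.5,0.75,-2.24,0],
    [0,0.5,0.75,-2.24,0],
    [0,0.5,0.75,-2.24,0],
    [0,0.5,0.75,-2.24,0],
    [0,0.5,0.75,-2.24,0],
    [0,0.5,0.75,-2.24,0],
    [0,0.5,0.75,-2.24,0],
    [0,0.5,0.75,-2.24,0],
    [0,0.5,0.75,-2.24,0],
    [0,0.5,0.75,-2.24,0],
    [0,0,0,0,0],
  ],
)

```text
time: 4.3
tool_pos: [0.5755, 0.3163, 0.2469]
ee_rot: [-1.309, 1.567, -2.877]
wrist_force: [-0.2, -0.9, -0.5]
width: 0.094
```

```bash
python3 - <<'E'
from h import *
o=robot.get_obs();print(o['time'],o['tool_pos'],o['wrist_force']); s=snap('wrist','w2.png')
E
```

```text
4.3 [0.57552845 0.31627748 0.24690581] [-0.23872306 -0.91161671 -0.53881068]
```

View pics/w2.png

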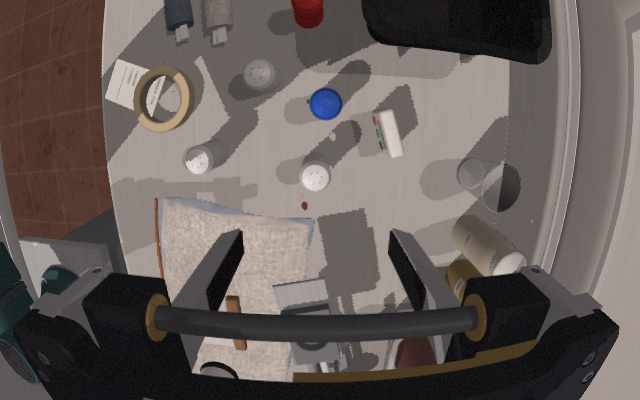

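```bash
python3 - <<'E'
from h import *
for u,v in[(315,178),(259,73),(199,160)]:print(at('w2.png',u,v,.082).round(4))
for u,v in[(247.3,190.4),(209.1,210.2),(238.9,234.5)]:print('top',at('t0.png',u,v,.078).round(4))
E
```

```text
[0.5733 0.3164 0.082 ]
[0.5075 0.4432 0.082 ]
[0.428  0.3402 0.082 ]
top [0.5737 0.3128 0.078 ]
top [0.5037 0.44   0.078 ]
top [0.4239 0.3361 0.078 ]
```

carry_out(
  targets=[
    [0,2.4,-0.2,0,0],
    [0,2.4,0,0,0],
    [0,2.4,0,0,0],
    [0,2.4,0,0,0],
    [0,2.4,0,0,0],
    [0,2.4,0,0,0],
    [0,2.4,0,0,0],
    [0,2.0,0,0,0],
    [0,1.9,0,0,0],
    [0,1,0,0,0],
    [0,0,0,0,0],
    [1,0,0,0,0],
    [1,0,0,0,0],
    [1,0,0,0,0],
    [1,0,0,0,0],
    [1,0,0,0,0],
    [1,0,0,0,0],
    [1,0,0,0,0],
    [1,0,0,0,0],
  ],
)

```text
time: 6.25
tool_pos: [0.5739, 0.3144, 0.0328]
ee_rot: [-0.528, 1.571, -2.099]
wrist_force: [-0.3, 0.5, -0.3]
width: 0.0409
```

carry_out(
  targets=[
    [1,-0.5,0,0,0],
    [1,-1.5,0,0,0],
    [1,-2,0,0,0],
    [1,-2,0,0,0],
    [1,-2,0,0,0],
    [1,-2,0,0,0],
    [1,-2,0,0,0],
    [1,-2,0,0,0],
    [1,0,0,0,0],
    [1,0,0,0,0],
    [1,0,0,0,0],
  ],
)

```text
time: 7.35
tool_pos: [0.5733, 0.3141, 0.1714]
ee_rot: [-1.111, 1.568, -2.682]
wrist_force: [-1.3, 0.6, -1.5]
width: 0.041
```

carry_out(
  targets=[
    [1,0,0,1,0],
    [1,0,-0.1,2.0,0],
    [1,0,-0.1,2.7,0],
    [1,0,-0.1,2.7,0],
    [1,0,-0.1,2.7,0],
    [1,0,0,2.7,0],
    [1,0,0,2.7,0],
    [1,0,0,2.7,0],
    [1,0,0,1.7,0],
    [1,0,0,1,0],
    [1,0,0,0,0],
    [1,0,0,0,0],
  ],
)

```text
time: 8.55
tool_pos: [0.5698, 0.0958, 0.1728]
ee_rot: [-2.938, 1.57, 1.775]
wrist_force: [0.0, 0.5, -1.3]
width: 0.0407
```

```bash
python3 - <<'E'
from h import *
o=robot.get_obs();print(o['time'],o['tool_pos'],o['wrist_force'],R().round(3)); s=snap('wrist','w3.png')
i=cv2.imread('pics/w3.png')
p=px('w3.png',o['tool_pos']+[0,0,-.033]);q=px('w3.png',[.5698,.0954,.114]);print(p,q)
cv2.imwrite('pics/w3c.png',cv2.resize(i[140:380,180:460],(700,600),interpolation=cv2.INTER_CUBIC))
E
```

```text
8.55 [0.56982433 0.0958375  0.17277561] [ 0.02932585  0.49976158 -1.32582172] [[-0.     1.    -0.   ]
 [ 0.001 -0.    -1.   ]
 [-1.    -0.    -0.001]]
(np.float64(316.66770079372264), np.float64(214.8275818220729)) (np.float64(316.5428022285265), np.float64(205.50921022130035))
```

View pics/w3c.png

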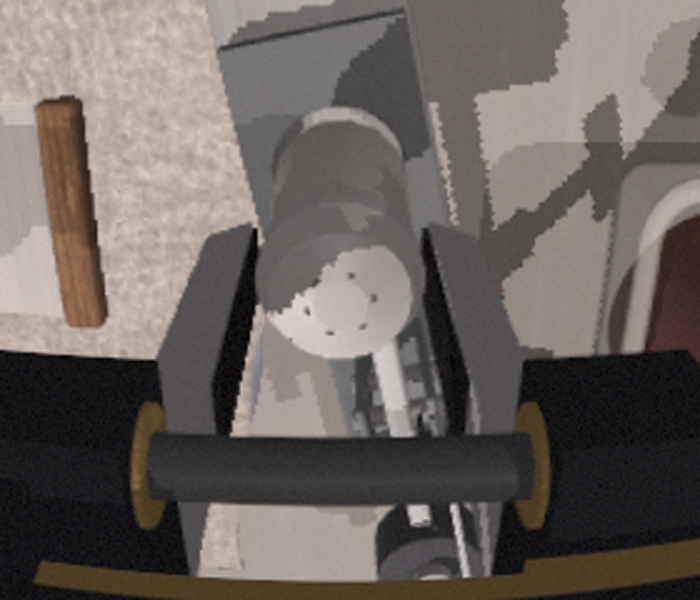

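```bash
python3 - <<'E'
from h import *
f='w3.png';c=lambda p:np.round((np.array(px(f,p))-[180,140])*2.5)
for dx,dy in[(0,.021),(.015,.0147),(-.015,.0147)]: print('foot',c([.5698+dx,.0958+dy,.14]))
for dx,dy in[(0,.023),(.016,.0163),(-.016,.0163),(.023,0),(-.023,0)]: print('rim',c([.5698+dx,.0954+dy,.114]))
E
```

```text
foot [342. 124.]
foot [389. 143.]
foot [294. 143.]
rim [341. 100.]
rim [388. 119.]
rim [295. 119.]
rim [407. 164.]
rim [276. 164.]
```

```bash
python3 - <<'E'
import cv2
i=cv2.cvtColor(cv2.imread('pics/w3.png'),cv2.COLOR_BGR2GRAY)
for u in(306,311,316,321,326,331): print(u,i[176:196,u])
E
```

```text
306 [117 117 118 118 119 116 119 111 133 165 168 169 169 140  96  88  86  92
  90  89]
311 [118 117 116 118 117 118 123 154 166 164 169 166 129 101  85  86  90  90
  91  89]
316 [ 73  71  73  76  72  72  99 145 170 165 165 166 118  88  90  88  90  91
  89  91]
321 [ 75  74  72  76  73  77  72 121 144 150 166 167 130  98  94  90  95  92
  94  94]
326 [ 72  72  71  75  72  76  74  72  95 126 139 139 157 154 128  94  92  94
  97  97]
331 [ 75  74  76  75  72  73  72  74  73  69  66  77 126 144 144 139 110  97
  97  97]
```

carry_out(
  targets=[
    [1,0,0.05,0.18,0],
    [1,0.5,0,0.18,0],
    [1,0.5,0,0,0],
    [1,0.5,0,0,0],
    [1,0.4,0,0,0],
    [1,0.3,0,0,0],
    [1,0,0,0,0],
    [1,0,0,0,0],
    [1,0,0,0,0],
  ],
)

```text
time: 9.5
tool_pos: [0.5706, 0.0918, 0.1512]
ee_rot: [1.501, 1.57, -0.07]
wrist_force: [-1.1, -0.1, -2.1]
width: 0.0412
```

carry_out(
  targets=[
    [1,0.3,0,0,0],
    [1,0.3,0,0,0],
    [1,0.3,0,0,0],
    [1,0.3,0,0,0],
    [1,0.2,0,0,0],
    [1,0,0,0,0],
    [1,0,0,0,0],
    [1,0,0,0,0],
  ],
)

```text
time: 10.3
tool_pos: [0.5705, 0.0918, 0.1371]
ee_rot: [1.377, 1.57, -0.194]
wrist_force: [0.1, -0.2, -2.5]
width: 0.0408
```

```bash
python3 - <<'E'
from h import *
o=robot.get_obs();print(o['time'],o['tool_pos'],o['wrist_force']); s=snap('wrist','w4.png')
i=cv2.imread('pics/w4.png')
cv2.imwrite('pics/w4c.png',cv2.resize(i[140:380,180:460],(700,600),interpolation=cv2.INTER_CUBIC))
E
```

```text
10.3 [0.57054576 0.09180548 0.13705321] [ 0.1359726  -0.17819369 -2.48574721]
```

View pics/w4c.png

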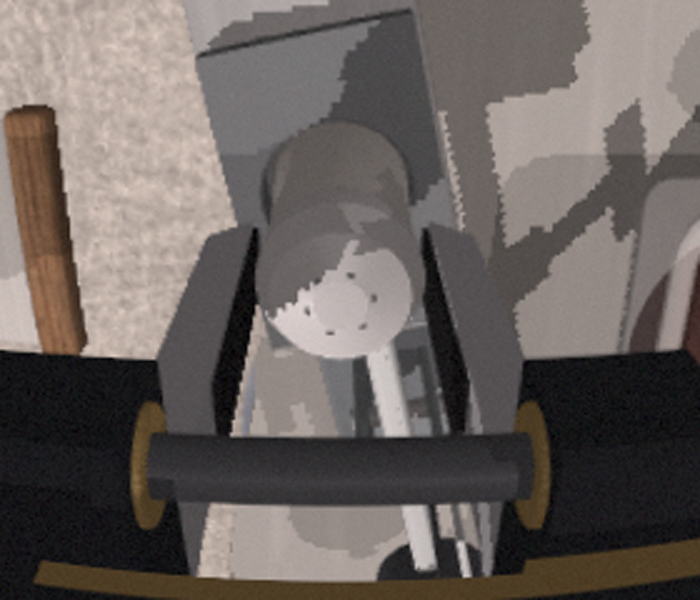

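carry_out(
  targets=[
    [1,0.2,0,0,0],
    [1,0.2,0,0,0],
    [1,0.1,0,0,0],
    [1,0,0,0,0],
    [1,0,0,0,0],
  ],
)

```text
time: 10.85
tool_pos: [0.5705, 0.0918, 0.1322]
ee_rot: [1.416, 1.57, -0.155]
wrist_force: [-0.3, -0.5, 0.5]
width: 0.0408
```

carry_out(
  targets=[
    [0,0,0,0,0],
    [0,0,0,0,0],
    [0,0,0,0,0],
    [0,0,0,0,0],
    [0,0,0,0,0],
    [0,0,0,0,0],
    [0,0,0,0,0],
    [0,0,0,0,0],
    [0,0,0,0,0],
    [0,0,0,0,0],
    [0,0,0,0,0],
    [0,0,0,0,0],
  ],
)

```text
time: 12.05
tool_pos: [0.5704, 0.0918, 0.1319]
ee_rot: [0.233, 1.571, -1.338]
wrist_force: [-0.0, -0.6, 0.3]
width: 0.0941
```

```bash
python3 - <<'E'
from h import *
o=robot.get_obs();print(o['time'],o['tool_pos'],o['wrist_force']); s=snap('wrist','w5.png');snap('scene','s5.png')
i=cv2.imread('pics/w5.png');j=cv2.imread('pics/s5.png')
a=cv2.resize(i[140:380,180:460],(466,400),interpolation=cv2.INTER_CUBIC)
b=cv2.resize(j[130:250,260:360],(333,400),interpolation=cv2.INTER_CUBIC)
cv2.imwrite('pics/w5c.png',np.hstack([a,b]))
for z,n in((.1841,'up'),(.16,'dn')): print(n,px('w5.png',[.5705,.0925,z]))
E
```

```text
12.05 [0.57039752 0.09178655 0.13185563] [-3.11718505e-04 -6.10099144e-01  3.36908081e-01]
up (np.float64(317.36971837099827), np.float64(265.95835042779885))
dn (np.float64(317.15860543496365), np.float64(246.9800287286574))
```

View pics/w5c.png

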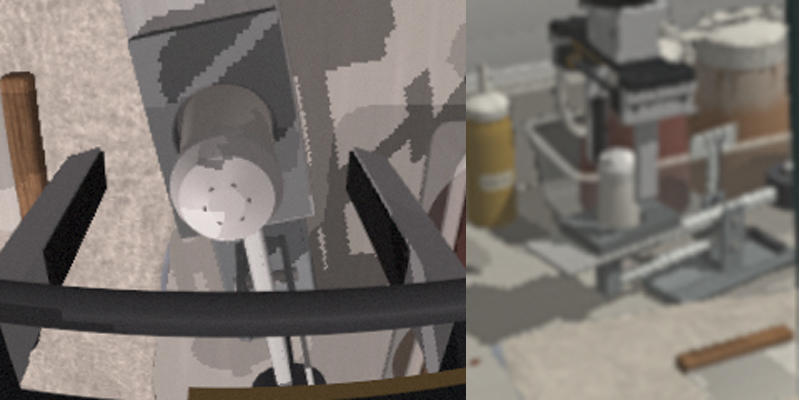

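carry_out(
  targets=[
    [0,0,0,0,0],
    [0,0,0,0,0],
    [0,0,0,0,0],
    [0,0,0,0,0],
    [0,0,0,0,0],
  ],
)

```text
time: 12.65
tool_pos: [0.5704, 0.0918, 0.1319]
ee_rot: [0.322, 1.571, -1.249]
wrist_force: [-0.3, 0.9, -0.2]
width: 0.0938
```

```bash
cat >> h.py <<'E'
def diff(f,g,x0,y0,x1,y1):
    a,b=[cv2.imread('pics/'+k)[y0:y1,x0:x1].astype(int) for k in(f,g)]; return np.abs(a-b).mean().round(2)
E
python3 - <<'E'
from h import *
snap('wrist','w6.png');snap('scene','s6.png')
print('settled?',diff('w5.png','w6.png',240,140,400,300),diff('s5.png','s6.png',260,130,360,250))
# pan region scene vs. start: lower part of beam/pan
print('scene beam vs start',diff('s0.png','s6.png',320,190,370,215))
for z in(.184,.16):print(z,px('s6.png',[.5705,.0925,z]))
i=cv2.cvtColor(cv2.imread('pics/s6.png'),cv2.COLOR_BGR2GRAY);print(i[165:190,305])
E
```

```text
settled? 1.86 0.56
scene beam vs start 21.62
0.184 (np.float64(305.4284259834641), np.float64(175.20988707776598))
0.16 (np.float64(305.4814697985397), np.float64(181.99397559265736))
[ 70  69  65  63  62  61  60  58  72 121 165 180 180 177 170 163 147 122
 113 111 113 121 123 122 123]
```

carry_out(
  targets=[
    [1,0,0,0,0],
    [1,0,0,0,0],
    [1,0,0,0,0],
    [1,0,0,0,0],
    [1,0,0,0,0],
    [1,0,0,0,0],
    [1,0,0,0,0],
    [1,0,0,0,0],
    [1,-0.5,0,0,0],
    [1,-1,0,0,0],
    [1,-1.5,0,0,0],
    [1,-2,0,0,0],
    [1,-2,0,0,0],
    [1,-2,0,0,0],
    [1,-2,0,0,0],
    [1,-2,0,0,0],
    [1,0,0,0,0],
  ],
)

```text
time: 14.45
tool_pos: [0.5721, 0.0919, 0.2672]
ee_rot: [1.628, 1.562, 0.057]
wrist_force: [-0.7, 0.5, -0.1]
width: 0.0412
```

carry_out(
  targets=[
    [1,0,0,1,0],
    [1,0,-0.5,2,0],
    [1,0,-0.5,3,0],
    [1,0,-0.5,3,0],
    [1,0,-0.5,3,0],
    [1,0,-0.5,3,0],
    [1,0,-0.5,3,0],
    [1,0,-0.5,3,0],
    [1,0,-0.5,3,0],
    [1,0,-0.5,3,0],
    [1,0,-0.5,3,0],
    [1,0,-0.5,3,0],
    [1,0,-0.5,3,0],
    [1,0,-0.5,3,0],
    [1,0,0,3,0],
    [1,0,0,2,0],
    [1,0,0,0.7,0],
    [1,0,0,0,0],
    [1,0,0,0,0],
  ],
)

```text
time: 16.35
tool_pos: [0.5051, -0.3544, 0.2614]
ee_rot: [-2.59, 1.569, 2.123]
wrist_force: [0.5, 0.1, -1.2]
width: 0.0409
```

carry_out(
  targets=[
    [1,1.5,0,0,0],
    [1,2.5,0,0,0],
    [1,2.5,0,0,0],
    [1,2.5,0,0,0],
    [1,2.5,0,0,0],
    [1,2.5,0,0,0],
    [1,2.5,0,0,0],
    [1,2.0,0,0,0],
    [1,1.5,0,0,0],
    [1,1,0,0,0],
    [1,0.6,0,0,0],
    [1,0.3,0,0,0],
    [1,0.2,0,0,0],
    [1,0.1,0,0,0],
    [1,0.1,0,0,0],
    [1,0,0,0,0],
  ],
)

```text
time: 17.95
tool_pos: [0.5054, -0.3554, 0.0392]
ee_rot: [0.831, 1.57, -0.74]
wrist_force: [1.1, 0.6, -1.5]
width: 0.0409
```

carry_out(
  targets=[
    [1,0.1,0,0,0],
    [1,0.1,0,0,0],
    [1,0,0,0,0],
    [0,0,0,0,0],
    [0,0,0,0,0],
    [0,0,0,0,0],
    [0,0,0,0,0],
    [0,0,0,0,0],
    [0,-1,0,0,0],
    [0,-2,0,0,0],
    [0,-3,0,0,0],
    [0,-4,0,0,0],
    [0,-4,0,0,0],
    [0,-4,0,0,0],
    [0,-3,0,0,0],
    [0,0,0,0,0],
  ],
)

```text
time: 19.55
tool_pos: [0.507, -0.3566, 0.2546]
ee_rot: [0.865, 1.558, -0.706]
wrist_force: [0.1, 0.3, 0.2]
width: 0.0946
```

carry_out(
  targets=[
    [0,0,-0.4,-2,0],
    [0,0,-0.4,-3,0],
    [0,0,-0.4,-3.7,0],
    [0,0,-0.4,-3.7,0],
    [0,0,-0.4,-3.7,0],
    [0,0,-0.4,-3.7,0],
    [0,0,-0.4,-3.7,0],
    [0,0,-0.4,-3.7,0],
    [0,0,-0.4,-3.7,0],
    [0,0,-0.4,-3.7,0],
    [0,0,-0.4,-3.7,0],
    [0,0,-0.4,-3.7,0],
    [0,0,-0.4,-3.7,0],
    [0,0,-0.4,-3.7,0],
    [0,0,-0.4,-3.7,0],
    [0,0,-0.4,-3.7,0],
    [0,0,-0.4,-3.7,0],
    [0,0,-0.4,-3.7,0],
    [0,0,-0.4,-3,0],
    [0,0,-0.4,-2.4,0],
  ],
)

```text
time: 21.55
tool_pos: [0.4244, 0.3423, 0.2452]
ee_rot: [-1.036, 1.568, -2.606]
wrist_force: [-0.5, 0.3, -0.2]
width: 0.0941
```

carry_out(
  targets=[
    [0,0,0,0,0],
    [0,0,0,0,0],
  ],
)

```text
time: 21.75
tool_pos: [0.425, 0.3406, 0.2456]
ee_rot: [-0.696, 1.568, -2.266]
wrist_force: [-0.1, -1.1, 0.7]
width: 0.0941
```

```bash
python3 - <<'E'
from h import *
o=robot.get_obs();print(o['time'],o['tool_pos'],o['wrist_force'],R().round(3));snap('wrist','w7.png');snap('top','t7.png')
i=cv2.imread('pics/w7.png');j=cv2.imread('pics/t7.png')
cv2.imwrite('pics/w7c.png',np.vstack([i[:250,100:420],j[130:300,180:500]]))
print(px('w7.png',[.428,.3402,.08]))
E
```

```text
21.75 [0.42497759 0.34055003 0.24564185] [-0.13370323 -1.10632086  0.68968313] [[-0.002  1.     0.001]
 [-0.002  0.001 -1.   ]
 [-1.    -0.002  0.002]]
(np.float64(319.0062125522412), np.float64(178.18899215857036))
```

View pics/w7c.png

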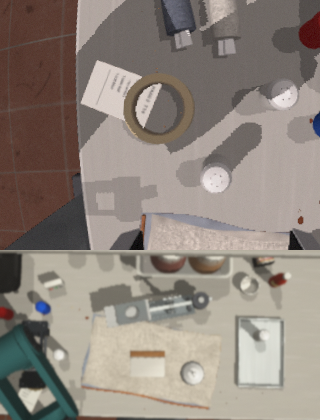

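```bash
python3 - <<'E'
from h import *
print(at('w7.png',316,180,.08),at('w7.png',385,94,.08))
p=at('w7.png',316,180,.08);go([p[0],p[1]-.001,.0328])
E
```

```text
[0.42436351 0.33794023 0.08      ] [0.50558609 0.44318613 0.08      ]
to [0.424 0.337 0.033] tool cm [21.36 -0.1   0.27] len 21.4
```

carry_out(
  targets=[
    [0,2.4,-0.05,0.25,0],
    [0,2.4,0,0,0],
    [0,2.4,0,0,0],
    [0,2.4,0,0,0],
    [0,2.4,0,0,0],
    [0,2.4,0,0,0],
    [0,2.4,0,0,0],
    [0,2.0,0,0,0],
    [0,1.6,0,0,0],
    [0,0.9,0,0,0],
    [0,0,0,0,0],
    [1,0,0,0,0],
    [1,0,0,0,0],
    [1,0,0,0,0],
    [1,0,0,0,0],
    [1,0,0,0,0],
    [1,0,0,0,0],
    [1,0,0,0,0],
  ],
)

```text
time: 23.65
tool_pos: [0.4249, 0.3384, 0.0338]
ee_rot: [-0.761, 1.571, -2.332]
wrist_force: [0.1, -0.6, -0.0]
width: 0.0415
```

carry_out(
  targets=[
    [1,-0.5,0,0,0],
    [1,-1.5,0,0,0],
    [1,-2,0,0,0],
    [1,-2,0,0,0],
    [1,-2,0,0,0],
    [1,-2,0,0,0],
    [1,-2,0,0,0],
    [1,-2,0,0,0],
    [1,-1,0,0,0],
    [1,0,0,0,0],
  ],
)

```text
time: 24.65
tool_pos: [0.4259, 0.3389, 0.1864]
ee_rot: [2.115, 1.566, 0.544]
wrist_force: [-0.2, 0.6, -2.7]
width: 0.0407
```

carry_out(
  targets=[
    [1,0,0.7,1.2,0],
    [1,0,1.2,2,0],
    [1,0,1.5,2.5,0],
    [1,0,1.5,2.6,0],
    [1,0,1.5,2.6,0],
    [1,0,1.5,2.6,0],
    [1,0,1.5,2.6,0],
    [1,0,1.5,2.6,0],
    [1,0,1.5,2.6,0],
    [1,0,1.2,2,0],
    [1,0,0.8,1.2,0],
    [1,0.5,0,0,0],
    [1,0.8,0,0,0],
    [1,0,0,0,0],
    [1,0,0,0,0],
  ],
)

```text
time: 26.15
tool_pos: [0.568, 0.0943, 0.1702]
ee_rot: [-1.633, 1.569, 3.08]
wrist_force: [-0.3, -0.2, -3.4]
width: 0.0404
```

```bash
python3 - <<'E'
from h import *
o=robot.get_obs();p=o['tool_pos'];print(o['time'],p,o['wrist_force']); s=snap('wrist','w8.png')
f='w8.png';zf=p[2]-.0338
print('foot top',px(f,[p[0],p[1]+.021,zf]),'rim top',px(f,[.5705,.0932+.023,.114]))
i=cv2.cvtColor(cv2.imread('pics/w8.png'),cv2.COLOR_BGR2GRAY)
for u in(306,311,316,321,326): print(u,i[172:200,u])
E
```

```text
26.15 [0.5680159  0.0943121  0.17015772] [-0.26069322 -0.20487424 -3.42162395]
foot top (np.float64(316.81413964175516), np.float64(189.15635519670576)) rim top (np.float64(319.6739237045604), np.float64(181.4564316097865))
306 [118 118 120 119 119 117 118 118 120 118 115 123 145 168 166 166 169 155
 141 133 102  93  89  87  91  84  88  92]
311 [118 119 115 117 119 116 119 120 112  87 130 155 165 167 168 166 168 166
 151 113  89  89  94  87  89  90  88  93]
316 [ 91  72  72  74  70  76  70  76  76  88 156 167 167 166 168 170 166 163
 136  88  87  92  89  94  88  92  89  90]
321 [ 76  73  73  77  75  72  70  74  71  69 155 168 169 157 126 165 170 168
 152 105  93  90  92  94  91  93  96  94]
326 [ 75  75  70  74  75  72  72  73  73  73  69  74  90 104 106 106 105 140
 165 161 143 106  92  94  94  93  95  97]
```

carry_out(
  targets=[
    [1,0,0.25,0,0],
    [1,0.5,0,0,0],
    [1,0.5,0,0,0],
    [1,0.5,0,0,0],
    [1,0.4,0,0,0],
    [1,0.3,0,0,0],
    [1,0.3,0,0,0],
    [1,0.3,0,0,0],
    [1,0.2,0,0,0],
    [1,0.2,0,0,0],
    [1,0,0,0,0],
    [1,0,0,0,0],
    [1,0,0,0,0],
  ],
)

```text
time: 27.5
tool_pos: [0.5715, 0.0933, 0.1391]
ee_rot: [1.458, 1.57, -0.113]
wrist_force: [0.1, 0.1, -2.1]
width: 0.0407
```

```bash
python3 - <<'E'
from h import *
o=robot.get_obs();p=o['tool_pos'];print(o['time'],p,o['wrist_force']); s=snap('wrist','w9.png')
f='w9.png'
for n,z in(('up',.114),('dn5',.109)):print(n,'plate corners',[np.round(px(f,q+[z])) for q in([.5276,.1376],[.5917,.1522])])
f='w4.png'
print('ref w4',[np.round(px(f,q+[.114])) for q in([.5276,.1376],[.5917,.1522])])
E
```

```text
27.5 [0.57152331 0.09331941 0.13907778] [ 0.05920815  0.05326526 -2.08032365]
up plate corners [array([258., 162.]), array([344., 142.])]
dn5 plate corners [array([259., 161.]), array([344., 141.])]
ref w4 [array([259., 160.]), array([346., 140.])]
```

carry_out(
  targets=[
    [1,0,-0.1,0,0],
    [1,0.2,0,0,0],
    [1,0.1,0,0,0],
    [1,0,0,0,0],
    [1,0,0,0,0],
    [1,0,0,0,0],
  ],
)

```text
time: 28.15
tool_pos: [0.5704, 0.0933, 0.1359]
ee_rot: [0.437, 1.571, -1.134]
wrist_force: [0.1, 0.7, -3.2]
width: 0.0406
```

carry_out(
  targets=[
    [1,0.2,0,0,0],
    [1,0.1,0,0,0],
    [1,0,0,0,0],
    [1,0,0,0,0],
    [1,0,0,0,0],
  ],
)

```text
time: 28.65
tool_pos: [0.5706, 0.0933, 0.1332]
ee_rot: [1.557, 1.57, -0.014]
wrist_force: [-0.7, 0.4, -0.0]
width: 0.0408
```

```bash
python3 - <<'E'
from h import *
o=robot.get_obs();p=o['tool_pos'];print(o['time'],p,o['wrist_force']); s=snap('wrist','wa.png')
i=cv2.imread('pics/wa.png');j=cv2.imread('pics/w4.png')
print(p-np.array([.57054576,.09180548,.13705321]))
t=j[138:185,250:350]
r=cv2.matchTemplate(i[120:210,220:390],t[0:45,0:100],cv2.TM_CCOEFF_NORMED);print(cv2.minMaxLoc(r))
f='wa.png';print([np.round(px(f,q+[.114])) for q in([.5276,.1376],[.5917,.1522])],[np.round(px(f,q+[.102])) for q in([.5276,.1376],[.5917,.1522])])
g=cv2.cvtColor(i,cv2.COLOR_BGR2GRAY)
print(g[150:170,262],g[150:170,268])
E
```

```text
28.65 [0.57062495 0.09331433 0.13321943] [-0.65025305  0.41580103 -0.03993196]
[ 7.91851429e-05  1.50884609e-03 -3.83378028e-03]
(-0.22064140439033508, 0.9647855758666992, (70, 45), (29, 21))
[array([258., 163.]), array([346., 143.])] [array([260., 161.]), array([345., 141.])]
[167 166 168 165 167 168 167 165 164 132 133 148 120  56  53  99 117 117
 118 118] [163 162 161 122  99 104 101 103 100 104  94  76  49  57 111 115 117 119
 117 117]
```

carry_out(
  targets=[
    [0,0,0,0,0],
    [0,0,0,0,0],
    [0,0,0,0,0],
    [0,0,0,0,0],
    [0,0,0,0,0],
    [0,0,0,0,0],
    [0,0,0,0,0],
    [0,0,0,0,0],
    [0,0,0,0,0],
    [0,0,0,0,0],
    [0,0,0,0,0],
    [0,0,0,0,0],
    [0,0,0,0,0],
    [0,0,0,0,0],
  ],
)

```text
time: 30.1
tool_pos: [0.5704, 0.0933, 0.1328]
ee_rot: [-0.058, 1.571, -1.629]
wrist_force: [-0.3, -0.4, 0.4]
width: 0.0937
```

```bash
python3 - <<'E'
from h import *
o=robot.get_obs();print(o['time'],o['tool_pos'],o['wrist_force'])
snap('wrist','wb.png');snap('scene','sb.png')
for z in(.184,.16):print(z,px('sb.png',[.5705,.0925,z]),px('wb.png',[.5705,.0925,z]))
i=cv2.cvtColor(cv2.imread('pics/sb.png'),cv2.COLOR_BGR2GRAY);print(i[165:195,305])
i=cv2.imread('pics/wb.png');j=cv2.imread('pics/sb.png')
a=cv2.resize(i[140:380,180:460],(466,400),interpolation=cv2.INTER_CUBIC)
b=cv2.resize(j[130:250,260:360],(333,400),interpolation=cv2.INTER_CUBIC)
cv2.imwrite('pics/wbc.png',np.hstack([a,b]))
E
```

```text
30.1 [0.57039114 0.0932897  0.13284757] [-0.28632424 -0.4473367   0.4070255 ]
0.184 (np.float64(305.4284259834641), np.float64(175.20988707776598)) (np.float64(317.3516495276114), np.float64(267.370222609931))
0.16 (np.float64(305.4814697985397), np.float64(181.99397559265736)) (np.float64(317.1454581747225), np.float64(248.4689859404151))
[ 72  70  66  61  60  61  61  60  62  60  61  60  60  59  63  97 147 175
 176 177 171 159 149 133 115 110 110 112 114 114]
```

carry_out(
  targets=[
    [0,-1,0,0,0],
    [0,-2,0,0,0],
    [0,-2.5,0,0,0],
    [0,-2.5,0,0,0],
    [0,-2.5,0,0,0],
    [0,-1.5,0,0,0],
    [0,0,-0.5,-1.5,0],
    [0,0,-0.5,-2.5,0],
    [0,0,-0.5,-3,0],
    [0,0,-0.5,-3,0],
    [0,0,-0.5,-3,0],
    [0,0,-0.5,-3,0],
    [0,0,-0.5,-3,0],
    [0,0,-0.5,-3,0],
    [0,0,-0.5,-3,0],
    [0,0,-0.5,-3,0],
    [0,0,-0.5,-3,0],
    [0,0,-0.5,-2.5,0],
    [0,0,-0.5,-1.5,0],
    [0,0,0,0,0],
  ],
)

```text
time: 32.2
tool_pos: [0.5037, 0.4454, 0.2515]
ee_rot: [-1.144, 1.569, -2.711]
wrist_force: [1.2, 0.6, -1.1]
width: 0.0944
```

```bash
python3 - <<'E'
from h import *
o=robot.get_obs();print(o['time'],o['tool_pos'],R().round(3));go([.5056,.4432,.0335])
snap('wrist','wc.png');print(px('wc.png',[.5056,.4432,.08]))
i=cv2.imread('pics/wc.png').astype(int)
m=((i.min(2)>185)&(i.max(2)-i.min(2)<25)).astype(np.uint8)[120:240,260:380]
n,l,st,c=cv2.connectedComponentsWithStats(m)
for k in range(1,n):
    if st[k,4]>60:print(st[k]+[260,120,0,0,0],c[k]+[260,120])
E
```

```text
32.2 [0.50366559 0.44536551 0.25151601] [[-0.002  1.     0.003]
 [-0.001  0.003 -1.   ]
 [-1.    -0.002  0.001]]
to [0.506 0.443 0.034] tool cm [21.8   0.24  0.2 ] len 21.8
(np.float64(318.1272732942768), np.float64(178.6920134290066))
[ 260  153  120   87 5986] [314.95923822 205.51236218]
```

carry_out(
  targets=[
    [0,2.4,0.15,0.25,0],
    [0,2.4,0,0,0],
    [0,2.4,0,0,0],
    [0,2.4,0,0,0],
    [0,2.4,0,0,0],
    [0,2.4,0,0,0],
    [0,2.4,0,0,0],
    [0,2.4,0,0,0],
    [0,1.6,0,0,0],
    [0,1,0,0,0],
    [0,0,0,0,0],
    [1,0,0,0,0],
    [1,0,0,0,0],
    [1,0,0,0,0],
    [1,0,0,0,0],
    [1,0,0,0,0],
    [1,0,0,0,0],
    [1,0,0,0,0],
  ],
)

```text
time: 34.05
tool_pos: [0.5068, 0.4408, 0.0348]
ee_rot: [-1.258, 1.57, -2.829]
wrist_force: [-0.2, 0.2, -0.4]
width: 0.0414
```

carry_out(
  targets=[
    [1,-0.5,0,0,0],
    [1,-1.5,0,0,0],
    [1,-2.5,0,0,0],
    [1,-2.5,0,0,0],
    [1,-2.5,0,0,0],
    [1,-2.5,0,0,0],
    [1,-2.5,0,0,0],
    [1,-2.5,0,0,0],
    [1,-2.5,0,0,0],
    [1,-2,0,0,0],
    [1,-1,0,0,0],
    [1,0,0,0,0],
  ],
)

```text
time: 35.25
tool_pos: [0.5076, 0.4413, 0.2628]
ee_rot: [2.183, 1.566, 0.612]
wrist_force: [-0.2, -0.2, -0.8]
width: 0.0409
```

carry_out(
  targets=[
    [1,0,-0.5,1.5,0],
    [1,0,-0.5,2.5,0],
    [1,0,-0.5,3.5,0],
    [1,0,-0.5,3.5,0],
    [1,0,-0.5,3.5,0],
    [1,0,-0.5,3.5,0],
    [1,0,-0.5,3.5,0],
    [1,0,-0.5,3.5,0],
    [1,0,-0.5,3.5,0],
    [1,0,-0.5,3.5,0],
    [1,0,-0.5,3.5,0],
    [1,0,-0.5,3.5,0],
    [1,0,-0.5,3.5,0],
    [1,0,-0.5,3.5,0],
    [1,0,-0.5,3.5,0],
    [1,0,-0.5,3.5,0],
    [1,0,-0.5,3.5,0],
    [1,0,-0.5,3.5,0],
    [1,0,-0.5,3.5,0],
    [1,0,-0.5,3.5,0],
  ],
)

```text
time: 37.25
tool_pos: [0.4058, -0.2301, 0.2585]
ee_rot: [-2.238, 1.569, 2.473]
wrist_force: [0.5, -0.4, -1.0]
width: 0.0408
```

carry_out(
  targets=[
    [1,0,-0.5,3.5,0],
    [1,0,-0.5,3.5,0],
    [1,0,0,3,0],
    [1,0,0,1.6,0],
    [1,0,0,1,0],
    [1,0,0,0,0],
    [1,0,0,0,0],
  ],
)

```text
time: 37.95
tool_pos: [0.397, -0.3541, 0.2598]
ee_rot: [-3.041, 1.57, 1.672]
wrist_force: [0.6, 0.7, -0.2]
width: 0.0405
```

```bash
python3 - <<'E'
from h import *
o=robot.get_obs();print(o['time'],o['tool_pos'],R().round(3),o['wrist_force']);go([.395,-.355,.0395])
E
```

```text
37.95 [ 0.39699347 -0.35410842  0.25979037] [[-0.     1.     0.001]
 [ 0.001  0.001 -1.   ]
 [-1.    -0.    -0.001]] [ 0.62344976  0.65193357 -0.19019555]
to [ 0.395 -0.355  0.04 ] tool cm [22.03 -0.2   0.11] len 22.0
```

carry_out(
  targets=[
    [1,1.5,-0.2,0,0],
    [1,2.5,0,0,0],
    [1,2.5,0,0,0],
    [1,2.5,0,0,0],
    [1,2.5,0,0,0],
    [1,2.5,0,0,0],
    [1,2.5,0,0,0],
    [1,2.0,0,0,0],
    [1,1.5,0,0,0],
    [1,1,0,0,0],
    [1,0.5,0,0,0],
    [1,0.2,0,0,0],
    [1,0.2,0,0,0],
    [1,0.1,0,0,0],
    [1,0,0,0,0],
  ],
)

```text
time: 39.45
tool_pos: [0.395, -0.3554, 0.0404]
ee_rot: [0.717, 1.57, -0.854]
wrist_force: [0.2, 0.8, -1.4]
width: 0.041
```

carry_out(
  targets=[
    [1,0.1,0,0,0],
    [1,0,0,0,0],
    [0,0,0,0,0],
    [0,0,0,0,0],
    [0,0,0,0,0],
    [0,0,0,0,0],
    [0,0,0,0,0],
    [0,-1,0,0,0],
    [0,-2,0,0,0],
    [0,-3,0,0,0],
    [0,-4,0,0,0],
    [0,-4,0,0,0],
    [0,-4,0,0,0],
    [0,-4,0,0,0],
    [0,0,0,0,0],
    [0,0,0,0,0],
  ],
)

```text
time: 41.05
tool_pos: [0.3952, -0.3556, 0.2608]
ee_rot: [0.721, 1.567, -0.85]
wrist_force: [0.4, -0.7, 0.0]
width: 0.094
```

```bash
python3 - <<'E'
from h import *
o=robot.get_obs();print(o['time'],o['tool_pos'],o['wrist_force'])
snap('wrist','wd.png');snap('scene','sd.png');snap('top','td.png')
i=cv2.imread('pics/wd.png');j=cv2.imread('pics/sd.png');k=cv2.imread('pics/td.png')
b=cv2.resize(j[130:250,240:360],(300,300),interpolation=cv2.INTER_CUBIC)
b=np.vstack([b,cv2.resize(k[130:300,180:480],(300,170)),np.zeros((10,300,3),np.uint8)])
a=cv2.resize(i[0:300,140:500],(480,480)[:2])
cv2.imwrite('pics/fin.png',np.hstack([a,b[:480]]))
g=cv2.cvtColor(j,cv2.COLOR_BGR2GRAY);print(g[165:195,305])
E
```

```text
41.05 [ 0.39519083 -0.35559102  0.26084809] [ 0.41669631 -0.69021921  0.03616677]
[ 67  65  60  57  57  56  56  55  56  55  55  56  55  55  58  80 109 126
 132 133 125 113 108 105  99  99  99  99  99  99]
```

View pics/fin.png

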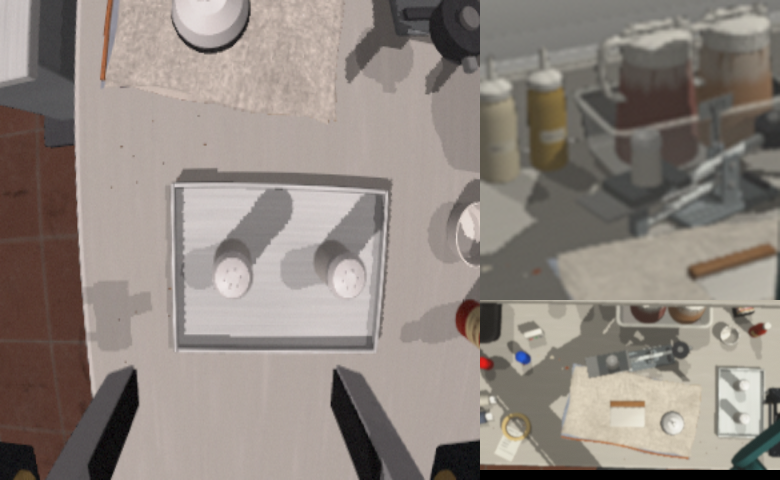

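Two shakers stand upright inside the tray, at about (232,277) and (346,277). The third is in the nest with the beam tipped: its dome top is at row 180, against 174 when the beam was level. The gripper is clear, so I'm handing in.

```bash
python3 -c "
from bench import robot
print(robot.close_job())"
```

```text
the job is handed in; nothing more can be done
None
```

I found the full shaker and handed the job in with it in the nest and the beam tipped. The two light ones are in the tray. The clock read about 41 s, and no verdict was reported.

- **Shaker near (0.574, 0.316):** I weighed this one first. The beam stayed level, so I put it in the tray near (0.507, -0.357).
- **Shaker near (0.424, 0.338):** I weighed this one second. It settled on the nest floor and tipped the beam when I let go, so I left it there. Its top moved down about 6 pixels in the scene camera, where the full 24 mm drop should give about 7.
- **Shaker near (0.507, 0.441):** I did not put this one on the balance, because the full one was already found. It went to the tray near (0.395, -0.355). The wrist force was also smaller while lifting it, but those readings vary by about 1 N.

**Last checks:** The final pictures show two shakers upright inside the tray rim, the beam still tipped and the gripper clear at 0.26 m. Nothing else looked shifted in the final pictures. I judged upright and settled from the pictures, not by measuring. None of the last checks failed or disagreed. An automatic check of the third shaker's position picked up the table instead, so I gripped it from the earlier estimates, and the grip held.

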